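# Pick out the loaded mallet head and offer it up to the oiled handle

### The job

Press the spray can's cap right down and let it spring back, to oil the tip of the mallet handle. Then lift the two look-alike mallet heads clear of the bench in turn to feel which is heavier, keeping them upright, setting a head back to stand on the bench without dropping it, and leaving the other tools alone. Finish while still holding the heavier head in the gripper, upright and still, centred over the handle's tip with about 4 cm of air between them, the lighter head standing on the bench.

Things in the scene. Friction and masses are not known exactly. Their poses are not given: they have to be found in the camera images.
- head_a_center (a point): a turned, pale wooden mallet head standing on the bench: an upright cylinder 50 mm in diameter and 70 mm tall, with two thin flush iron bands and a dark round eye in its top; this point is its centre, 35 mm above its underside, its z axis points up. The two heads look the same; one has a hidden metal core and is at least 0.15 kg heavier. Both weigh between 0.09 and 0.5 kg; only lifting tells which is the heavier. It is best grasped round its middle from above
- head_b_center (a point): a turned, pale wooden mallet head standing on the bench: an upright cylinder 50 mm in diameter and 70 mm tall, with two thin flush iron bands and a dark round eye in its top; this point is its centre, 35 mm above its underside, its z axis points up. The two heads look the same; one has a hidden metal core and is at least 0.15 kg heavier. Both weigh between 0.09 and 0.5 kg; only lifting tells which is the heavier. It is best grasped round its middle from above
- handle_tip (a point): centre of the top of the wooden mallet handle, which stands upright in a dark wooden clamp block on the fixed plywood base. The tip is a round tenon 18 mm in diameter and 28 mm tall, the handle below it up to 32 mm thick; the tip is 140 mm above the bench. Axes as the base's
- cap_top (a point): centre of the top of the black round nozzle cap of the spray can, 28 mm in diameter, 160 mm above the bench when up; its spout (reaching 30 mm out) points level to the handle, its y axis. The can, 56 mm in diameter, is clamped on the base 130 mm from the handle
- cap (a joint): how far the nozzle cap is pressed down, m: 0 up, 0.008 fully down; it springs back. It starts to move at about 2 N and is fully down at about 6 N
- fixture: the fixed plywood base, 90 x 220 x 16 mm (x, y, z), that carries handle (at y = +65 mm, x = 0) and spray can (at y = -65 mm, x = 0); origin under its centre, on the bench; z up
- bung: tapered wooden bung, 42 mm across, 30 mm tall, standing on the bench; origin centre of its underside
- whetstone: grey sharpening stone lying flat, 50 x 150 x 22 mm (x, y, z); origin centre of its underside
- hammer: hammer lying on the bench, 260 mm long, handle towards its -x; origin under its middle
- hoop: small iron hoop lying flat, 124 mm across, 25 mm tall; origin at the centre of its underside
- brush: brush lying on the bench, 170 mm long along its x; origin under its middle
- tin: closed bare metal can, 68 mm across, 85 mm tall; origin centre of its underside
- offcut: flat piece of wood, 35 x 160 x 14 mm (x, y, z); origin centre of its underside
Things that resemble listed ones, but are neither listed nor needed, are in the scene too. What is shaped like the part that bears head_a_center but turquoise is not meant.

How it is judged (in metres and radians):
On the way, in this order (a step that is already met when the one before it is completed fails the run):
1. the nozzle cap is pressed down (more than 5 of its 8 mm) (value of joint cap above 0.005 m), for 0.05 s.
2. the nozzle cap has sprung back (value of joint cap below 0.002 m), for 0.1 s.
3. the lighter head is lifted clear of the bench in the gripper (25 mm or more); the heavier may be lifted before it too ((((height (world z) of head_a_center above 0.06 m and contact force between the fingers and head_a above 0.3 N) and (angle between head_b_center's own z axis and vertical below 0.15 rad and height (world z) of head_b_center between 0.03 and 0.04 m and linear speed of head_b below 0.03 m/s and contact force between the fingers and head_b below 0.1 N) and contact force between head_b and anything else above 2.5 N) or ((height (world z) of head_b_center above 0.06 m and contact force between the fingers and head_b above 0.3 N) and (angle between head_a_center's own z axis and vertical below 0.15 rad and height (world z) of head_a_center between 0.03 and 0.04 m and linear speed of head_a below 0.03 m/s and contact force between the fingers and head_a below 0.1 N) and contact force between head_a and anything else above 2.5 N))), for 0.2 s.
4. the lighter head stands on the bench again, released, and the heavier is lifted clear (((((angle between head_b_center's own z axis and vertical below 0.15 rad and height (world z) of head_b_center between 0.03 and 0.04 m and linear speed of head_b below 0.03 m/s and contact force between the fingers and head_b below 0.1 N) and contact force between head_b and anything else between 0.5 and 2.5 N) and (height (world z) of head_a_center above 0.06 m and contact force between the fingers and head_a above 0.3 N)) or (((angle between head_a_center's own z axis and vertical below 0.15 rad and height (world z) of head_a_center between 0.03 and 0.04 m and linear speed of head_a below 0.03 m/s and contact force between the fingers and head_a below 0.1 N) and contact force between head_a and anything else between 0.5 and 2.5 N) and (height (world z) of head_b_center above 0.06 m and contact force between the fingers and head_b above 0.3 N)))), for 0.2 s.
At the end, for the whole second after the job is handed in: Heavier head held in the fingers, still, upright (0.2 rad), within 15 mm of the handle tip's axis, underside 15 to 70 mm above the tip, head and arm touching neither handle nor can; cap up; lighter head upright (0.15 rad) on the bench, at rest, released (((horizontal distance between head_a_center and handle_tip below 0.015 m and z of head_a_center in the frame of handle_tip between 0.05 and 0.105 m and angle between head_a_center's own z axis and vertical below 0.2 rad and linear speed of head_a below 0.03 m/s and contact force between the fingers and head_a above 1 N and contact force between head_a and fixture below 0.1 N and ((angle between head_b_center's own z axis and vertical below 0.15 rad and height (world z) of head_b_center between 0.03 and 0.04 m and linear speed of head_b below 0.03 m/s and contact force between the fingers and head_b below 0.1 N) and contact force between head_b and anything else between 0.5 and 2.5 N)) or (horizontal distance between head_b_center and handle_tip below 0.015 m and z of head_b_center in the frame of handle_tip between 0.05 and 0.105 m and angle between head_b_center's own z axis and vertical below 0.2 rad and linear speed of head_b below 0.03 m/s and contact force between the fingers and head_b above 1 N and contact force between head_b and fixture below 0.1 N and ((angle between head_a_center's own z axis and vertical below 0.15 rad and height (world z) of head_a_center between 0.03 and 0.04 m and linear speed of head_a below 0.03 m/s and contact force between the fingers and head_a below 0.1 N) and contact force between head_a and anything else between 0.5 and 2.5 N))) and contact force between each of the arm, the fingers and fixture below 0.1 N and value of joint cap below 0.002 m); the arm keeps its last pose, push and grip.
It fails at once if a bystanding tool is moved more than 40 mm (distance of any of bung, whetstone, hammer, hoop, brush, tin, offcut from where it was at the start of the episode above 0.04 m).
It fails at once if a mallet head is tipped over (more than 0.6 rad) (angle between any of head_a_center, head_b_center's own z axis and vertical above 0.6 rad).
It fails at once if a mallet head is let go more than 20 mm above the bench ((height (world z) of head_a_center above 0.056 m and contact force between the fingers and head_a below 0.02 N) or (height (world z) of head_b_center above 0.056 m and contact force between the fingers and head_b below 0.02 N)).
It also fails if it takes over 72 s, if anything falls off the work surface, if the arm or the gripper's body presses on something with over 40 N, if the wrist force passes 120 N, or if a joint passes its speed limit or range.

### The arm

A 6-joint arm with a two-finger parallel gripper is mounted at the origin on the work surface. World frame = base frame: x ahead of the robot, y to its left, z up, the work surface at z = 0. Lengths are in mm, angles in rad, forces in N, time in s.
With the tool pointing down it reaches from about 275 to 750 mm from the base axis. Payload 10.2 kg.
Tool frame: the origin (TCP) lies at the very end of the fingers, on their centre line; the grasp point (between the pads) lies 19 mm behind it; x points along the fingers, y is the direction in which the jaws open and shut, and the axes are right-handed (so a half turn about x gives the same grasp; the last joint's range is limited). The gripper opens to 88 mm and grips with 3 to 60 N. Pads are 18 mm wide; open, the fingers measure 123 mm over their backs; the gripper's body (75 mm by 187 mm) begins 45 mm behind the grasp point.
Start: joints at [0.93, 0.313, 1.498, -0, 1.331, -0.223], TCP at [213.032, 479.842, 238.72] pointing down, gripper open.
Joint ranges: [-2.94, 2.94], [-0.97, 2.17], [0.19, 2.56], [-1.23, 4.37], [0.02, 3.11], [-2.88, 2.88]. Speed limits (rad/s): [2.39, 2.39, 3.01, 3.14, 3.14, 3.14].

### API

Orientations are given as [roll, pitch, yaw] about the fixed x, y, z axes, in that order (R = Rz(yaw) Ry(pitch) Rx(roll)).
In Python, from cell import state, read_camera, hand_in gives the robot as it stands.
- The arm moves only by the tool send_rows, never from a script. Its argument "moves" is a list of rows, each a list of 4 numbers: the shift along the world's x, y, z in cm, then the turn about the world's z in rad. A call has 1 to 12 rows; each row shifts and turns the commanded pose from where the row before left it; what a row does not reach is not made up. A row lasts 1/8 s, in which the tool goes at most 62.5 mm and 10.7 degrees, less where a joint would pass 70% of its speed; a pose out of reach is approached as far as the arm can. A call is refused whole if a number of a shift passes 6.25 or a number of a turn 0.188, either way. A call with a gripper value outside its range is refused whole. "fingers" is the gripper's target within -1 to 1 (fully open at 1, half-way at 0, shut at -1), set as the call begins (left out, the last holds). The fingers move at their own pace and stop on an object; "squeeze" is the grip in N (left out, the last holds). Time passes only in rows, so rows that do not move let the fingers close. It gives the time, the measured TCP pose, the force and the opening at its end, in the units of the state.
- state(): the state, without advancing time (a new reading comes with each control period).
- read_camera(name): name is "scene" or "side" or "wrist"; returns a dict with "frame" (400x640x3 uint8, red, green, blue), "mtx" (3x3 intrinsics, pixels), "R" (3x3) and "t" (3): a world point X has camera coordinates R X + t; the wrist camera has in their place "hand_eye" (4x4, takes a point from camera to tool coordinates, whose origin is the TCP and whose axes are the tool frame's). Camera axes: x right, y down, z forward; pixel columns grow to the right and rows downward; lengths in mm; the calibration is good to about 2 mm. A picture is of the moment at which its call begins: read the wrist's pose just before it. There is no depth.
- hand_in(): hands the job in, once; it reports no verdict.
The state is a dict: "clock": time; "joint_positions": joint angles; "qd": joint speeds; "effort": joint torques, N m; "eef_pos": TCP position; "ee_rot": TCP orientation; "wrist_force": force on the tool from outside, world axes, zero at the start; "ft_torque": the same for the moment, N m; "opening": finger opening in mm.
Only numpy, scipy, OpenCV 4.12 (cv2) and the standard library are available. Lean on these libraries where they do the work, as an engineer would, in place of code of your own. Each camera call takes 0.05 s, during which the arm holds its last target. There are 200 camera calls.

## Working session

There is one attempt and no reset: what is moved stays moved. The work goes in short steps, Python scripts to look and compute and a tool call to move; the robot and the scene stay as the last step left them, time stands still between calls to the robot, and variables do not carry over. Pictures are saved under pics/ and viewed, about 8 in all and at most 12, crops included, and the job is handed in when it is done.

Besides the shell and the picture viewer there is one more tool, called after "Emit:" in YAML: its name, and indented under it one key for each argument. send_rows: Moves the arm, as the interface text tells. Its arguments: {"type":"object","properties":{"moves":{"type":"array","items":{"type":"array","items":{"type":"number"}}},"fingers":{"type":"number"},"squeeze":{"type":"number"}},"required":["moves"]}

```bash
mkdir -p pics; ls; cat > h.py <<'E'
import numpy as np, cv2
from cell import state, read_camera, hand_in
def shot(n,f):
    s=state(); c=read_camera(n); cv2.imwrite(f,c["frame"][:,:,::-1]); 
    import pickle; pickle.dump((s,c),open(f+".pkl","wb")); return s,c
def load(f):
    import pickle; return pickle.load(open(f+".pkl","rb"))
def pix2plane(c,uv,z):
    d=np.linalg.inv(c["mtx"])@np.array([uv[0],uv[1],1.]); R=np.array(c["R"]);t=np.array(c["t"])
    o=-R.T@t; d=R.T@d; return o+d*(z-o[2])/d[2]
def proj(c,X):
    p=np.array(c["R"])@X+np.array(c["t"]); q=c["mtx"]@p; return q[:2]/q[2]
E
python3 - <<'E'
from h import *
print(state())
shot("scene","pics/s0.png");shot("side","pics/d0.png")
E
```

```text
pics
{'clock': 0.0, 'joint_positions': array([ 9.29572389e-01,  3.13438150e-01,  1.49842315e+00, -1.42641661e-05,
        1.33102454e+00, -2.23402124e-01]), 'qd': array([-0.00088312,  0.00110213,  0.00078996,  0.00080587,  0.00069502,
       -0.00055753]), 'effort': array([-7.13266345e-04, -4.02208114e+01, -2.52273238e+01,  6.93765585e-02,
        3.52187979e-02, -9.87223120e-05]), 'eef_pos': array([212.89184976, 479.62495609, 238.17238475]), 'ee_rot': array([-1.78348756,  1.56950307, -2.20130598]), 'wrist_force': array([-0.32843748,  0.47872498,  0.68243128]), 'ft_torque': array([ 0.02865893,  0.01031625, -0.0217344 ]), 'opening': 87.93133013602818}
```

View pics/s0.png

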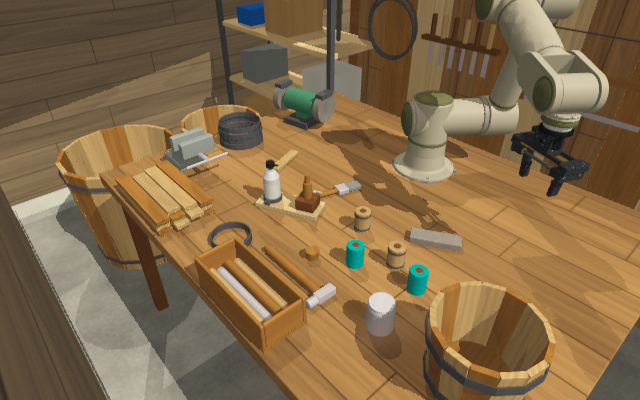

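View pics/d0.png

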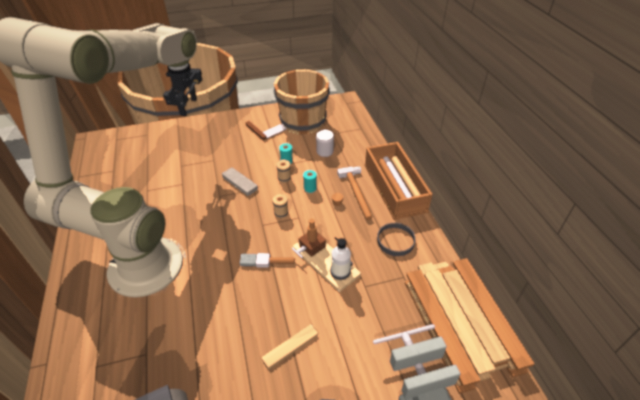

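The scene shows pale heads at (362,218) and (397,254), and turquoise decoys at (355,254) and (418,279). The can cap is at (270,163) and the handle at (308,185). In the side view the heads are at (281,206) and (284,170), the decoys at (310,181) and (286,153), the cap at (342,242) and the handle at (312,230). I take the two pale heads. Next is a close crop.

```bash
python3 - <<'E'
from h import *
a=cv2.imread("pics/s0.png")[145:295,245:445];cv2.imwrite("pics/s0c.png",cv2.resize(a,None,fx=4,fy=4,interpolation=cv2.INTER_CUBIC))
a=cv2.imread("pics/d0.png")[140:290,225:375];cv2.imwrite("pics/d0c.png",cv2.resize(a,None,fx=4,fy=4,interpolation=cv2.INTER_CUBIC))
E
```

```text
(no output)
```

View pics/s0c.png

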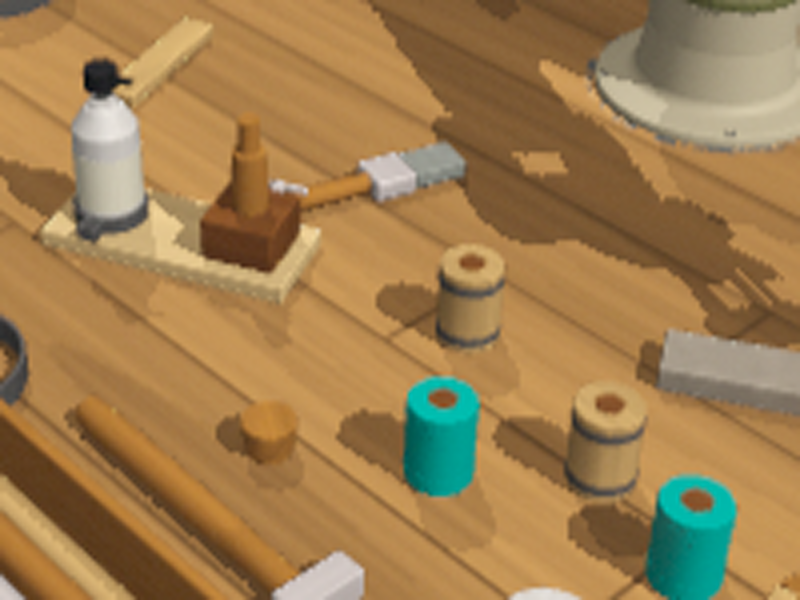

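View pics/d0c.png

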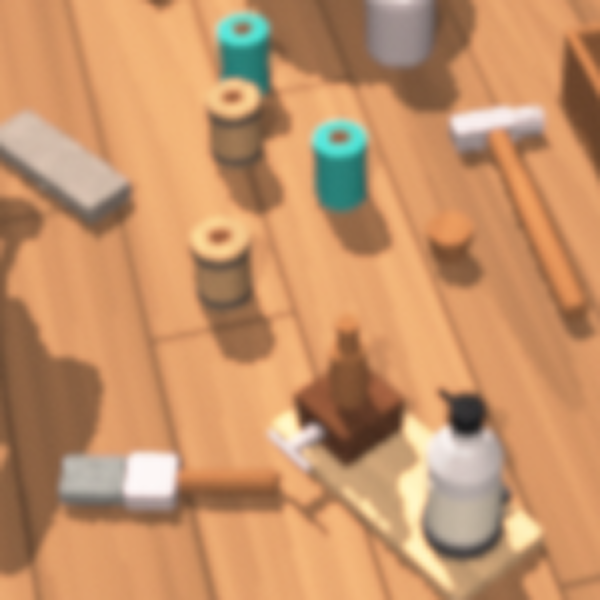

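```bash
python3 - <<'E'
from h import *
s=load("pics/s0.png")[1];d=load("pics/d0.png")[1]
P=[np.array(c["mtx"])@np.c_[c["R"],np.array(c["t"]).reshape(3,1)] for c in (s,d)]
pts=dict(h1=((472,262),(219,237),70),h2=((610,403),(233,97),70),tip=((249,118),(346,321),140),cap=((101,64),(467,402),160),t1=((443,398),(340,137),70),t2=((697,500),(243,29),70))
for k,(a,b,z) in pts.items():
    u=np.array([245+a[0]/4-.4,145+a[1]/4-.4]);v=np.array([225+b[0]/4-.4,140+b[1]/4-.4])
    X=cv2.triangulatePoints(*P,u.reshape(2,1),v.reshape(2,1));X=(X[:3]/X[3]).ravel()
    print(k,X.round(1),pix2plane(s,u,z).round(1),pix2plane(d,v,z).round(1))
E
```

```text
h1 [452.8 103.5  67.6] [455.1 105.7  70. ] [452.6 100.9  70. ]
h2 [501.6 278.8  67.8] [502.7 280.3  70. ] [501.7 275.5  70. ]
tip [517.1 -81.5 138.9] [518.6 -80.1 140. ] [516.7 -82.3 140. ]
cap [ 574.8 -197.6  160.4] [ 574.2 -198.   160. ] [ 575.1 -197.4  160. ]
t1 [582.6 198.7  67.7] [584.  200.6  70. ] [582.4 195.9  70. ]
t2 [531.9 375.7  66.8] [533.9 377.6  70. ] [531.8 370.9  70. ]
```

```bash
cat >> h.py <<'E'
from scipy.spatial.transform import Rotation as Ro
def toolR(s): return Ro.from_euler("xyz",s["ee_rot"]).as_matrix()
E
python3 - <<'E'
from h import *
print(toolR(state()).round(3))
s=load("pics/s0.png")[1];d=load("pics/d0.png")[1]
for n,c,p in (("s",s,[(667,333),(660,365)]),("d",d,[(28,112),(130,185),(92,210),(0,150)])):
  for a in p:
    o=(245,145) if n=="s" else (225,140)
    print(n,a,pix2plane(c,(o[0]+a[0]/4,o[1]+a[1]/4),22).round(0))
E
```

```text
[[-0.001  0.406  0.914]
 [-0.001  0.914 -0.406]
 [-1.    -0.001 -0.   ]]
s (667, 333) [362. 227.  22.]
s (660, 365) [396. 248.  22.]
d (28, 112) [320. 360.  22.]
d (130, 185) [396. 234.  22.]
d (92, 210) [358. 211.  22.]
d (0, 150) [288. 313.  22.]
```

Emit:
send_rows:
  moves:
    - [4.5,-6,0,0]
    - [4.5,-6.2,0,0]
    - [4.5,-6.2,0,0]
    - [4.5,-6.2,0,0]
    - [4.5,-6.2,0,0]
    - [4.5,-6.2,0,0]
    - [4.5,-6.2,0,0]
    - [2.5,-6.2,0,0]
    - [1,-6.2,0,0]
    - [0.7,-6.2,0,0]
    - [0.5,-5,0,0]
    - [0,0,0,0]
  fingers: -1
  squeeze: 10

```text
clock: 1.6
eef_pos: [516.0, -108.1, 238.0]
ee_rot: [-2.891, 1.57, 2.97]
wrist_force: [-0.0, 0.2, -0.4]
opening: 0.3
```

Emit:
send_rows:
  moves:
    - [2,-3,0,0]
    - [2,-3,0,0]
    - [1.5,-2.3,0,0]
    - [0.4,-0.7,0,0]
    - [0,0,0,0]

```text
clock: 2.22
eef_pos: [575.0, -194.4, 238.5]
ee_rot: [2.808, 1.57, 2.39]
wrist_force: [-0.0, 0.1, -0.2]
opening: 0.3
```

```bash
python3 - <<'E'
from h import *
s,c=shot("wrist","pics/w1.png"); print(s["eef_pos"],toolR(s).round(3)[:,1], s["wrist_force"])
# expected cap pixel
R=toolR(s);H=np.array(c["hand_eye"])
for X in ([574.6,-197.6,160],[517.5,-81.5,140]):
    t=R.T@(np.array(X)-s["eef_pos"]); p=np.linalg.inv(H)@np.r_[t,1]; q=c["mtx"]@p[:3]; print(q[:2]/q[2])
E
```

```text
[ 574.99798026 -194.44386816  238.47878593] [0.405 0.914 0.   ] [-0.04714314  0.07391357 -0.16549281]
[316.24293719 214.4287602 ]
[445.43442966  57.27384712]
```

View pics/w1.png

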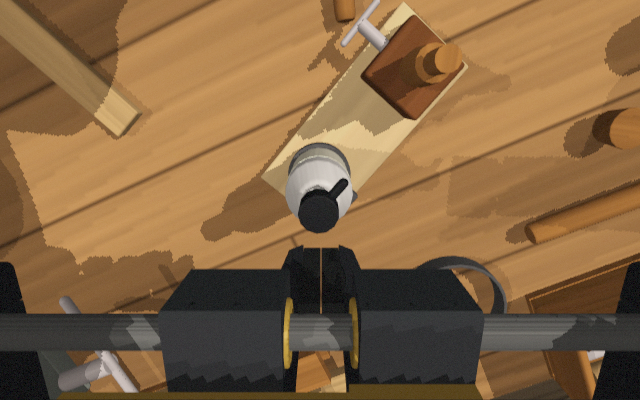

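The cap is at (319,211), where I expected (316,214), and the handle tip is at (447,55), expected (445,57). They agree within about 2 mm, so I can press.

Emit:
send_rows:
  moves:
    - [0,-0.3,-3,0]
    - [0,0,-3,0]
    - [0,0,-1.4,0]
    - [0,0,-0.3,0]
    - [0,0,-0.3,0]
    - [0,0,-0.3,0]
    - [0,0,-0.2,0]
    - [0,0,0,0]
    - [0,0,0,0]

```text
clock: 3.4
eef_pos: [575.5, -198.3, 154.2]
ee_rot: [0.234, 1.57, -0.184]
wrist_force: [1.3, 3.8, 4.7]
opening: 0.5
```

Emit:
send_rows:
  moves:
    - [0,0,-0.2,0]
    - [0,0,-0.1,0]
    - [0,0,0,0]

```text
clock: 3.78
eef_pos: [575.6, -198.3, 152.3]
ee_rot: [0.021, 1.569, -0.397]
wrist_force: [-1.4, 3.4, 12.8]
opening: 0.6
```

Emit:
send_rows:
  moves:
    - [0,0,1,0]
    - [0,0,3,0]
    - [0,0,4.6,0]
    - [-1.5,4,0,0]
    - [-1.5,4,0,0]
    - [-1.5,4,0,0]
    - [-1.5,4,0,0]
    - [-1.5,4,0,0]
    - [-1.5,4,0,0]
    - [-1.6,4,0,0]
    - [-1.5,2,0,0]
    - [0,0,0,0]
  fingers: 1

```text
clock: 5.28
eef_pos: [453.5, 102.3, 236.7]
ee_rot: [-1.982, 1.57, -2.398]
wrist_force: [0.7, -1.1, 0.1]
opening: 88.1
```

```bash
python3 - <<'E'
from h import *
s,c=shot("wrist","pics/w2.png"); print(s["clock"],s["eef_pos"],toolR(s).round(3)[:,1], s["wrist_force"],s["opening"])
R=toolR(s);H=np.array(c["hand_eye"])
for X in ([453.5,103,70],[502,278,70],[583,198,70]):
    t=R.T@(np.array(X)-s["eef_pos"]); p=np.linalg.inv(H)@np.r_[t,1]; q=c["mtx"]@p[:3]; print(q[:2]/q[2])
E
```

```text
5.275 [453.52362087 102.33005546 236.66299781] [ 0.404  0.915 -0.001] [ 0.742704   -1.0851811   0.05788208] 88.09798984078083
[321.57475261 182.42505437]
[525.1923784 153.1137114]
[465.44443775 262.98784443]
```

View pics/w2.png

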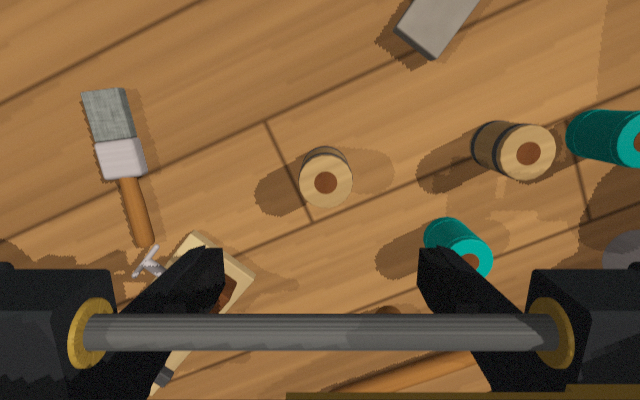

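The wrist view shows head 1's eye at (326,182) and head 2's at (528,153). Both sit about 3–4 mm further along the jaw axis than I estimated, so I correct for that and grasp head 1 at (455,106.5).

Emit:
send_rows:
  moves:
    - [0.15,0.4,-4,0]
    - [0,0,-4,0]
    - [0,0,-4,0]
    - [0,0,-4,0]
    - [0,0,-3,0]
    - [0,0,-1.5,0]
    - [0,0,-1,0]
    - [0,0,0,0]

```text
clock: 6.32
eef_pos: [455.9, 105.5, 21.8]
ee_rot: [-1.285, 1.571, -1.703]
wrist_force: [0.3, 0.2, 0.6]
opening: 88.1
```

Emit:
send_rows:
  moves:
    - [0,0,0,0]
    - [0,0,0,0]
    - [0,0,0,0]
    - [0,0,0,0]
    - [0,0,0,0]
    - [0,0,0,0]
  fingers: -1
  squeeze: 25

```text
clock: 7.08
eef_pos: [455.7, 105.7, 21.9]
ee_rot: [0.543, 1.571, 0.125]
wrist_force: [-0.6, 0.5, 2.2]
opening: 49.0
```

Emit:
send_rows:
  moves:
    - [0,0,0.5,0]
    - [0,0,1,0]
    - [0,0,1.5,0]
    - [0,0,1.5,0]
    - [0,0,0.5,0]
    - [0,0,0,0]
    - [0,0,0,0]
    - [0,0,0,0]
    - [0,0,0,0]

```text
clock: 8.2
eef_pos: [455.5, 105.7, 71.5]
ee_rot: [-2.72, 1.57, -3.138]
wrist_force: [0.6, 0.2, -0.5]
opening: 49.1
```

```bash
python3 - <<'E'
from h import *
for i in range(6):
    s,c=shot("side","pics/d1.png"); print(s["clock"],s["eef_pos"],s["wrist_force"],s["ft_torque"],s["effort"][1:3],s["opening"])
a=cv2.imread("pics/d1.png")[130:280,215:365];cv2.imwrite("pics/d1c.png",cv2.resize(a,None,fx=4,fy=4,interpolation=cv2.INTER_CUBIC))
E
```

```text
8.2 [455.51698884 105.67211219  71.47380672] [ 0.5943894   0.22281972 -0.50938996] [-0.02542671 -0.04267711 -0.02447385] [-38.35840702 -18.96072328] 49.11285681852857
8.25 [455.53832778 105.68271497  71.52537102] [ 0.04538511  0.32076482 -0.31716548] [-0.01439949 -0.03767849  0.00853635] [-38.34230661 -18.96331251] 49.20592303898121
8.3 [455.59303385 105.6729975   71.60950653] [-0.18659506  0.51142212 -1.36712946] [-0.0066967  -0.02501514 -0.0101981 ] [-38.33458543 -18.96772027] 49.23209899012561
8.35 [455.58929398 105.68983939  71.61585965] [-0.14800273  0.86051521 -0.77782011] [-0.04301096 -0.00578714 -0.03018628] [-38.33286881 -18.97222638] 48.90105649197161
8.4 [455.6123067  105.6813152   71.65853961] [-1.03367873  0.66441519 -0.97091429] [ 0.01481044 -0.01374217  0.0040224 ] [-38.33439946 -18.97649825] 49.1111068632981
8.45 [455.62896933 105.66521927  71.67073425] [ 0.04686601 -0.20189479 -1.92417216] [-0.06376377 -0.02344815  0.01814023] [-38.33806515 -18.98018003] 49.3122093165501
```

View pics/d1c.png

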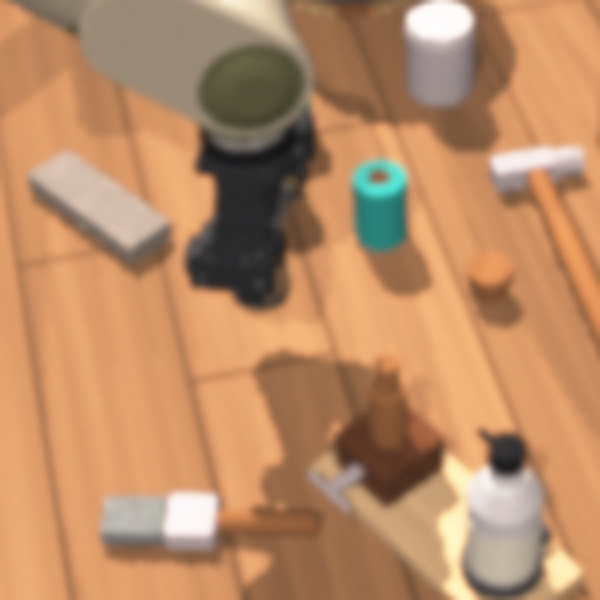

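The wrist force reads about −1 N (noisy), so head 1 is probably the lighter. The head is in the fingers with the opening at 49 mm, though the gripper hides it from this view. I'll set it down gently.

Emit:
send_rows:
  moves:
    - [0,0,-1,0]
    - [0,0,-1.5,0]
    - [0,0,-1.2,0]
    - [0,0,-0.6,0]
    - [0,0,-0.4,0]
    - [0,0,-0.2,0]
    - [0,0,-0.1,0]
    - [0,0,0,0]
    - [0,0,0,0]

```text
clock: 9.62
eef_pos: [455.7, 105.7, 21.9]
ee_rot: [0.389, 1.57, -0.029]
wrist_force: [-0.0, 0.5, 0.1]
opening: 48.9
```

Emit:
send_rows:
  moves:
    - [0,0,0,0]
    - [0,0,0,0]
    - [0,0,0,0]
    - [0,0,0,0]
    - [0,0,1,0]
    - [0,0,3,0]
    - [0,0,4,0]
    - [0,0,4,0]
    - [0,0,4,0]
    - [0,0,2,0]
    - [0,0,0,0]
  fingers: 1

```text
clock: 11.0
eef_pos: [456.0, 105.7, 203.2]
ee_rot: [0.393, 1.568, -0.024]
wrist_force: [-0.1, 0.0, -0.1]
opening: 88.3
```

Emit:
send_rows:
  moves:
    - [0.8,3,0,-0.15]
    - [0.8,3,0,-0.15]
    - [0.8,3,0,-0.15]
    - [0.8,3,0,-0.15]
    - [0.8,3,0,-0.15]
    - [0.7,2.5,0,-0.15]
    - [0,0,0,0]
    - [0,0,0,0]

```text
clock: 12.0
eef_pos: [502.3, 280.0, 201.0]
ee_rot: [-1.376, 1.569, -2.692]
wrist_force: [-0.6, -0.5, -0.1]
opening: 87.9
```

```bash
python3 - <<'E'
from h import *
s,c=shot("wrist","pics/w3.png"); print(s["clock"],s["eef_pos"],toolR(s).round(3)[:,1], s["wrist_force"],s["opening"])
R=toolR(s);H=np.array(c["hand_eye"])
for X in ([503,280.5,70],[455,106.5,70],[583,198,70]):
    t=R.T@(np.array(X)-s["eef_pos"]); p=np.linalg.inv(H)@np.r_[t,1]; q=c["mtx"]@p[:3]; print(q[:2]/q[2])
E
```

```text
12.0 [502.26427449 279.98381256 200.97948943] [ 0.968  0.252 -0.002] [-0.55714592 -0.46829737 -0.12057297] 87.86051227642153
[321.98283869 192.28521375]
[225.16864139 354.39402972]
[385.77220481 301.25535272]
```

View pics/w3.png

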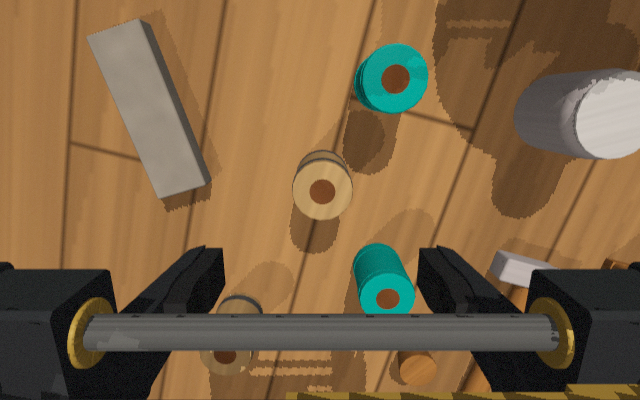

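Head 2's eye is at (322,191), just as predicted, and head 1 stands upright at (225,355). The jaws have clear room on both sides, so I grasp head 2.

Emit:
send_rows:
  moves:
    - [0.05,0.05,-4,0]
    - [0,0,-4,0]
    - [0,0,-4,0]
    - [0,0,-3,0]
    - [0,0,-1.9,0]
    - [0,0,-1,0]
    - [0,0,0,0]

```text
clock: 12.92
eef_pos: [503.0, 280.8, 22.7]
ee_rot: [-1.468, 1.57, -2.785]
wrist_force: [0.7, 0.2, 0.6]
opening: 88.3
```

Emit:
send_rows:
  moves:
    - [0,0,0,0]
    - [0,0,0,0]
    - [0,0,0,0]
    - [0,0,0,0]
    - [0,0,0,0]
    - [0,0,0,0]
  fingers: -1
  squeeze: 35

```text
clock: 13.68
eef_pos: [503.1, 281.2, 22.9]
ee_rot: [1.903, 1.571, 0.585]
wrist_force: [-0.8, 0.4, 3.4]
opening: 49.1
```

Emit:
send_rows:
  moves:
    - [0,0,0.5,0]
    - [0,0,1,0]
    - [0,0,1.5,0]
    - [0,0,1.5,0]
    - [0,0,0.5,0]
    - [0,0,0,0]
    - [0,0,0,0]
    - [0,0,0,0]
    - [0,0,0,0]

```text
clock: 14.8
eef_pos: [503.0, 281.1, 72.5]
ee_rot: [-1.538, 1.57, -2.856]
wrist_force: [0.1, -0.3, -4.7]
opening: 49.1
```

```bash
python3 - <<'E'
from h import *
f=[]
for i in range(8):
    s,c=shot("side","pics/d2.png"); f.append(s["wrist_force"])
print(s["clock"],s["eef_pos"],np.mean(f,0),np.std(f,0),s["effort"][1:3],s["opening"])
E
```

```text
15.15 [503.11753208 281.18340178  72.68923212] [ 0.09231373 -0.09571131 -4.3592375 ] [0.47888832 0.47806956 0.58268007] [-51.22984171 -22.68194854] 49.001672236485454
```

Head 2 reads −4.4 N against about −1 N for head 1, so head 2 is the heavier. I'll carry it to the handle tip.

Emit:
send_rows:
  moves:
    - [0,0,1.5,0]
    - [0,0,3,0]
    - [0,0,3,0]
    - [0,0,3,0]
    - [0,0,2.6,0]
    - [0.1,-1.5,0,0]
    - [0.1,-3,0,0]
    - [0.1,-3,0,0]
    - [0.1,-3,0,0]
    - [0.1,-3,0,0]
    - [0.1,-3,0,0]
    - [0.1,-3,0,0]

```text
clock: 16.7
eef_pos: [509.4, 84.4, 202.8]
ee_rot: [-1.748, 1.569, -3.066]
wrist_force: [0.1, 0.3, -4.5]
opening: 48.8
```

Emit:
send_rows:
  moves:
    - [0.1,-3,0,0]
    - [0.1,-3,0,0]
    - [0.1,-3,0,0]
    - [0.1,-3,0,0]
    - [0.1,-2.5,0,0]
    - [0,-1,0,0]
    - [0,0,0,0]
    - [0,0,0,0]

```text
clock: 17.7
eef_pos: [514.9, -68.1, 203.6]
ee_rot: [-2.56, 1.57, 2.406]
wrist_force: [0.1, 0.2, -4.4]
opening: 48.7
```

Emit:
send_rows:
  moves:
    - [0.15,-0.7,0,0]
    - [0.1,-0.6,0,0]
    - [0,0,0,0]
    - [0,0,0,0]
    - [0,0,0,0]

```text
clock: 18.32
eef_pos: [517.6, -81.7, 203.7]
ee_rot: [-2.729, 1.571, 2.237]
wrist_force: [-0.0, -0.2, -4.6]
opening: 49.0
```

```bash
python3 - <<'E'
from h import *
s,c=shot("scene","pics/s3.png"); shot("side","pics/d3.png")
print(s["clock"],s["eef_pos"],s["wrist_force"],s["opening"])
a=cv2.imread("pics/s3.png")[110:260,255:405];b=cv2.imread("pics/d3.png")[120:270,230:380]
cv2.imwrite("pics/f.png",cv2.resize(np.hstack([a,b]),(800,400),interpolation=cv2.INTER_CUBIC))
E
```

```text
18.325 [517.61153883 -81.68492632 203.71382514] [-0.00476148 -0.24587207 -4.58589598] 48.96059856255391
```

View pics/f.png

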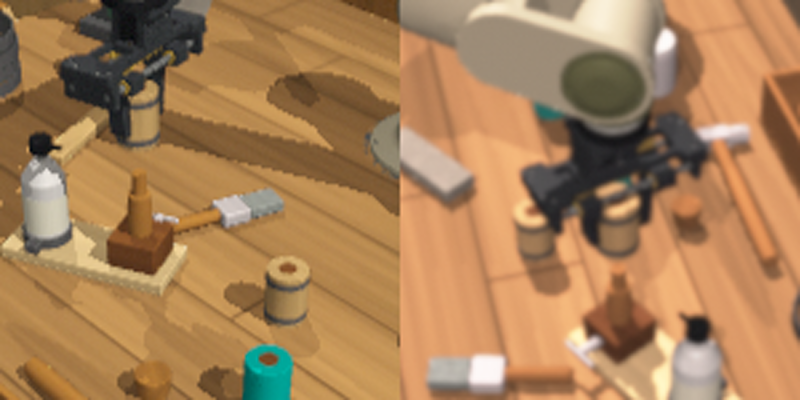

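The held head is upright and in line with the tip in both views: head at (140,115) above the tip at (139,175) on the left, and at (617,225) above (618,280) on the right. The cap is up, and head 1 stands upright at (287,290). I'm handing in.

```bash
python3 -c "
from h import *
print(hand_in())"
```

```text
the job is handed in; nothing more can be done
None
```

I finished the task and handed it in at about 18 s of the 72 s allowed; the hand-in reported no verdict.

- **Cap:** I pressed it down with the closed fingers to a TCP height of 152.3 mm (about 7.7 mm of its 8 mm travel, 12.8 N). It looked fully up in the last picture.
- **Weighing:** I lifted the head at (455, 106) and read about 1 N. I set it back on the bench and let go, then lifted the head at (503, 281) and read about 4.4 N, so that second one is the heavier.
- **Final position:** The heavier head is in the gripper, which is open 49 mm with the squeeze set to 35 N. The TCP is at (517.6, −81.7, 203.7), and I measured the tip at about (517.5, −81.5), so by calculation there is about 4 cm of air below the head.
- **Last checks:** Both final camera views showed the head upright and in line with the handle tip, and the lighter head standing on the bench. The other tools I could see looked undisturbed.
- **Disagreements:** The scene and side cameras differed by up to 5 mm on where the heads stood, which I corrected with a wrist camera view before grasping. The weight readings are noisy, by about 0.6 N, but the gap between the heads is far larger than that.

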